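# Load the drilling jig and latch it

### The job

Load the longest of the three short timber offcuts lying on the front of the bench into the drilling jig: swing the latch bar out of the way if it blocks the mouth, slide the offcut flat and end first under the bridge until the ejector is fully home, then turn the latch bar fully across the mouth behind it. Leave the other offcuts, the tin and the tape measure where they are, and let go of everything.

Things in the scene. Friction and masses are not known exactly. Their poses are not given: they have to be found in the camera images.
- drill_jig: Fixed wooden drilling jig. Origin: middle of its mouth, at bench height; x axis along the channel, the way the offcut is pushed in, y to the left of that, z up. Fences 34 mm high and 20 mm thick leave a channel 48 mm wide from x = 18 to 128 mm, flaring to about 56 mm wide at x = 0. The bench is its floor. Fully home, the offcut fills x = 0 to 98 mm
- jig_bridge (a point): Middle of the top of the aluminium bridge over the channel, at x = 75 mm in the jig's frame. The bridge spans x = 50 to 100 mm and the whole width (90 mm); underside 36 mm, top 46 mm, drill bushes to 54 mm above the bench, so the offcut goes under it only lying flat
- ejector (a joint): Steel ejector at the far end of the channel that the offcut pushes back; 0 = fully home, up to 0.030 m = standing out towards the mouth. Stays where it is left; about 2 N to push; hard stop at home
- latch (a joint): Latch bar, turns level about point latch_pivot, counter-clockwise from above as the value grows. 0 = swung aside: bar points 110 degrees counter-clockwise from the jig's x axis. 2.793 rad = fully shut: straight across the mouth, along the jig's -y. Hard stops at both ends; 1 N at the knob moves it; stays where left. Reaches into the offcut's lane above about 1.3 rad
- latch_pivot (a point): The latch bar's upright axis, at x = -12, y = +36 mm in the jig's frame, 16 mm above the bench. Steel bar 16 mm wide, reaching 67 mm from the pivot, 10 to 22 mm above the bench; shut, its inner face lies 4 mm behind a home offcut. Steel pads beside the mouth: hinge lug 8 mm high at x -27 to 3, y 28 to 54 mm; stop 24 mm high at x -4 to 10, y -57 to -41 mm
- latch_knob (a point): Point on the axis of the upright dark wooden knob of the latch bar, 52 mm from the pivot, 51 mm above the bench; the knob is 18 mm in diameter and stands from 24 to 71 mm above the bench
- offcut_2_mid (a point): The piece to load: longest of the three timber offcuts, 98 mm long (its y axis), 45 mm wide (x), 30 mm high (z), 0.06 to 0.1 kg. Point at its centre, 15 mm above the bench
- offcut_1_mid (a point): Another offcut, 75 x 52 x 34 mm high, to be left alone. Point at its centre; its y axis is the 75 mm length
- offcut_3_mid (a point): Another offcut, 62 x 44 x 40 mm high, to be left alone. Point at its centre; its y axis is the 62 mm length
- nail_tin_mid (a point): Open round blue tin, 74 mm in diameter, 55 mm high, to be left alone. Point at its centre
- tape_measure_mid (a point): Tape measure standing on edge, 32 x 76 x 63 mm high, to be left alone. Point at its centre
Not all that is in view belongs to the job. Leave any red look-alike of the part that bears offcut_2_mid alone.

How it is judged:
By the outcome, as a careful person would: the job done as asked, in the order asked, and still so for the second after the job is handed in, with the robot touching nothing.
It also fails if it takes over 72 s, if anything falls off the work surface, if the arm or the gripper's body presses on something with over 40 N, if the wrist force passes 120 N, or if a joint passes its speed limit or range.

### The arm

A 6-joint arm with a two-finger parallel gripper is mounted at the origin on a cart in front of the work surface, level with it; the furniture and walls round the work are solid. World frame = base frame: x ahead of the robot, y to its left, z up, the work surface at z = 0. Lengths are in mm, angles in rad, forces in N, time in s.
With the tool pointing down it reaches from about 275 to 850 mm from the base axis. Payload 5.2 kg.
Tool frame: the origin (TCP) lies at the very end of the fingers, on their centre line; the grasp point (between the pads) lies 19 mm behind it (bot.grip_point_offset is the z of the grasp point in the tool frame, in mm); z points along the fingers, y is the direction in which the jaws open and shut (so a half turn about z gives the same grasp; the last joint's range is limited). The gripper opens to 85 mm and grips with 20 to 120 N. Pads are 22 mm wide; open, the fingers measure 114 mm over their backs; the gripper's body (76 mm by 85 mm) begins 54 mm behind the grasp point. The pads swing forward as they close: fully open they stand 13 mm farther back than shut.
Start: joints at [-0.203, 0.259, 1.535, -0, 1.348, -0.203], TCP at [550.005, 0.023, 231.31] pointing down, gripper open.
Joint ranges: [-3.14, 3.14], [-0.91, 2.08], [0.19, 2.58], [-1.22, 4.36], [0.22, 2.71], [-3.12, 3.12]. Speed limits (rad/s): [2.57, 2.57, 3.14, 3.14, 3.14, 3.14].

### API

Orientations are given as a unit quaternion [w, x, y, z].
In Python, from rig import bot, viewer, sign_off gives the robot as it stands. The module is installed in compiled form; this text tells all that it offers.
- The arm moves only by the tool carry_out, never from a script. Its argument "series" is a list of rows, each a list of 3 entries, a list of its own where there are three numbers: the shift along the world's x, y, z in m, then the turn about the world's z in rad, then the finger opening in m, from 0 to 0.0854. In form: [[[x, y, z], turn, gripper], ...]. A call has exactly 5 rows; each row is the pose to reach, as a shift and turn from the pose commanded when the call began; what a row does not reach only later rows make up. A row lasts 1/8 s, in which the tool goes at most 62.5 mm and 10.7 degrees, less where a joint would pass 70% of its speed; a pose out of reach is approached as far as the arm can. A call with a gripper value outside its range is refused whole. The fingers move at their own pace and stop on an object; "squeeze" is the grip in N (left out, the last holds). Time passes only in rows, so rows that repeat a pose let the fingers close, or fill a call up. It gives the time, the measured TCP pose, the force and the opening at its end, in the units of the state.
- bot.observe(): the state, without advancing time (a new reading comes with each control period).
- viewer.camera(name): name is "scene" or "side" or "wrist"; returns a dict with "color" (420x560x3 uint8, red, green, blue), "vfov" (degrees; the focal length in pixels is half the picture's height over the tangent of half this angle, whatever the lens; pixels are square), "cx", "cy" (the principal point, pixels), "k1" (the pictures are not rectified: a ray, as slopes to the right and down, at radius r is drawn at 1 + k1 r^2 times it, then the intrinsics apply), "origin" and "rotation" of the camera in the world. Camera axes: x right, y up, looking along -z (the intrinsics and any distortion apply to the point x, -y, -z); pixel columns grow to the right and rows downward; lengths in mm; the calibration is good to about 2 mm. A picture is of the moment at which its call begins. There is no depth.
- sign_off(): hands the job in, once; it reports no verdict.
The state is a dict: "clock": time; "joints": joint angles; "joint_vel": joint speeds; "effort": joint torques, N m; "tool_pos": TCP position; "tool_rot": TCP orientation; "force": force on the tool from outside, world axes, zero at the start; "ft_torque": the same for the moment, N m; "grip_width": finger opening in mm.
Only numpy, scipy, OpenCV 4.12 (cv2) and the standard library are available. Lean on these libraries where they do the work, as an engineer would, in place of code of your own. Each camera call takes 0.05 s, during which the arm holds its last target. There are 200 camera calls.

## Working session

There is one attempt and no reset: what is moved stays moved. The work goes in short steps, Python scripts to look and compute and a tool call to move; the robot and the scene stay as the last step left them, time stands still between calls to the robot, and variables do not carry over. Pictures are saved under pics/ and viewed, about 8 in all and at most 12, crops included, and the job is handed in when it is done.

Besides the shell and the picture viewer there is one more tool, called after "Call:" as a command line: name --argument value ..., lists and objects as JSON in quotes. carry_out: Moves the arm, as the interface text tells. Its arguments: {"type":"object","properties":{"series":{"type":"array","items":{"type":"array"}},"squeeze":{"type":"number"}},"required":["series"]}

```bash
mkdir -p pics; cat > h.py <<'E'
import numpy as np, cv2
from rig import bot, viewer
def K(c):
    h,w=c["color"].shape[:2]; f=h/2/np.tan(np.radians(c["vfov"])/2)
    return f
def ray(c,u,v):
    f=K(c); d=np.array([(u-c["cx"])/f,(v-c["cy"])/f]); s=d.copy()
    for _ in range(30): s=d/(1+c["k1"]*(s@s))
    r=np.array(c["rotation"]).reshape(3,3)@np.array([s[0],-s[1],-1]); return np.array(c["origin"]),r/np.linalg.norm(r)
def onz(c,u,v,z):
    o,r=ray(c,u,v); return o+r*(z-o[2])/r[2]
def proj(c,p):
    q=np.array(c["rotation"]).reshape(3,3).T@(np.array(p,float)-c["origin"]); s=np.array([q[0],-q[1]])/-q[2]
    s=s*(1+c["k1"]*(s@s)); return s*K(c)+[c["cx"],c["cy"]]
def save(c,n): cv2.imwrite(f"pics/{n}.png",c["color"][:,:,::-1])
E
python3 - <<'E'
from h import *
import pickle
cs={}
for n in("scene","side","wrist"):
    c=viewer.camera(n); cs[n]=c; save(c,n+"0"); print(n,{k:np.round(v,3).tolist() for k,v in c.items() if k!="color"})
pickle.dump(cs,open("c0.pkl","wb"))
a=np.hstack([cs["side"]["color"],cs["wrist"]["color"]])
print(bot.observe(), bot.grip_point_offset)
E
```

```text
scene {'vfov': 53.405, 'cx': 281.575, 'cy': 202.718, 'k1': -0.132, 'origin': [153.475, 712.087, 1109.146], 'rotation': [-0.224, -0.073, 0.32, 0.918]}
side {'vfov': 48.741, 'cx': 279.499, 'cy': 206.802, 'k1': -0.085, 'origin': [-94.523, -1328.459, 698.371], 'rotation': [0.82, 0.528, -0.131, -0.18]}
wrist {'vfov': 67.358, 'cx': 282.656, 'cy': 206.462, 'k1': -0.044, 'origin': [550.519, 78.415, 371.593], 'rotation': [0.988, -0.153, 0.001, 0.0]}
{'clock': 0.15, 'joints': array([-2.02785911e-01,  2.59183624e-01,  1.53582496e+00, -2.11162064e-05,
        1.34800447e+00, -2.02796780e-01]), 'joint_vel': array([-2.58104293e-04, -2.32645917e-03, -2.31977441e-03, -1.87415951e-03,
        1.28388465e-03,  9.51468914e-05]), 'effort': array([ 2.27439166e-03, -4.46383452e+01, -2.90821481e+01, -2.12644927e-04,
        8.17353168e-03,  2.13274996e-05]), 'tool_pos': array([5.49596953e+02, 1.06649929e-01, 2.30664053e+02]), 'tool_rot': array([-5.87376245e-04,  7.07101105e-01,  7.07112100e-01, -3.99352041e-04]), 'force': array([-0.49829328, -0.38019566, -0.62258068]), 'ft_torque': array([ 0.00802595, -0.01124874, -0.00512157]), 'grip_width': 85.41288409247574} -18.700000000000003
```

View pics/scene0.png

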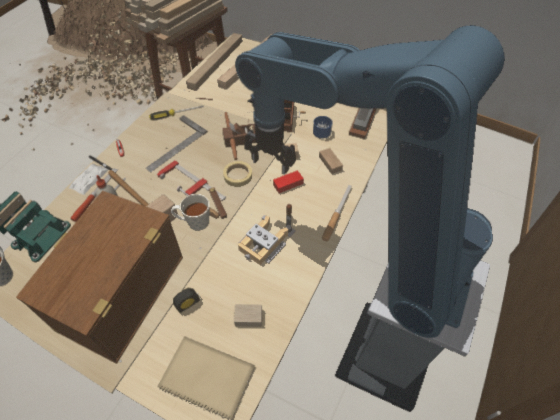

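View pics/side0.png

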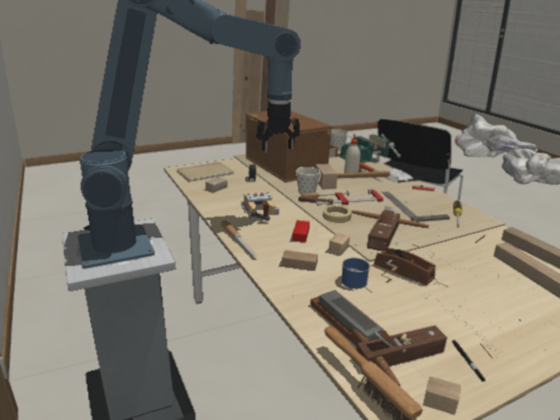

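View pics/wrist0.png

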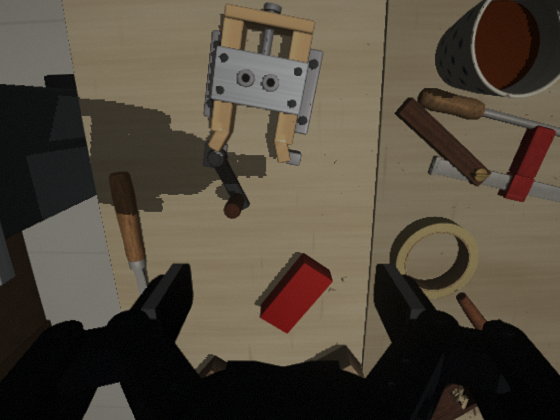

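The wrist view shows the jig with its mouth facing down the image (world −y). The latch pivot is near (215,155) and the knob near (233,207), so the bar blocks the mouth. The red decoy is at (296,293). In the side view the candidate offcuts are near (300,260), (340,243) and (216,184). Next I'll fix the quaternion handling and measure them.

```bash
sed -i 's/^from rig.*/&\nfrom scipy.spatial.transform import Rotation as R\ndef RM(c):\n    w,x,y,z=c["rotation"]; return R.from_quat([x,y,z,w]).as_matrix()/; s/np.array(c\["rotation"\]).reshape(3,3)/RM(c)/' h.py
python3 - <<'E'
from h import *
import pickle
cs=pickle.load(open("c0.pkl","rb"))
s,d,w=cs["scene"],cs["side"],cs["wrist"]
print("TCP check",proj(s,[550,0,231]),proj(d,[550,0,231]),proj(w,[550,0,231]))
for n,(u,v) in dict(a=(331,158),b=(248,312)).items():
    p=onz(s,u,v,30); print(n,p.round(),"in side",proj(d,p).round())
for u,v in [(300,258),(340,241),(216,184)]:
    p=onz(d,u,v,30); print(p.round(),"in scene",proj(s,p).round())
# wrist
print("pivot",onz(w,216,157,22).round(1),"knob",onz(w,233,206,71).round(1))
# crops enlarged
a=cv2.resize(d["color"][215:290,260:390],None,fx=5,fy=5,interpolation=3)
b=cv2.resize(s["color"][120:200,240:370],None,fx=5,fy=5,interpolation=3)
im=np.vstack([a,b[:225]])
cv2.imwrite("pics/crop1.png",im[:,:,::-1])
E
```

```text
TCP check [269.65438347 169.49827791] [277.40369981 153.43518727] [282.07361115 270.86106574]
a [ 471. -316.   30.] in side [298. 255.]
b [442. 333.  30.] in side [216. 181.]
[ 467. -334.   30.] in scene [334. 155.]
[ 628. -292.   30.] in scene [289. 148.]
[431. 302.  30.] in scene [257. 304.]
pivot [475.8  25.3  22. ] knob [500.3 -16.4  71. ]
```

View pics/crop1.png

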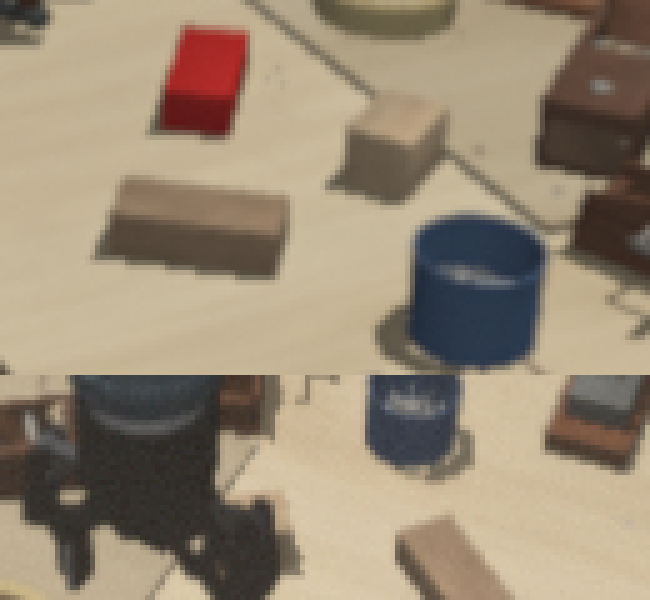

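Top of the crop (side view): the long brown offcut has top corners at crop (122,178), (290,195), (278,238) and (110,215). The red decoy is beside it, with the small offcut and the tin to the right. Now a closer crop of the jig.

```bash
python3 - <<'E'
from h import *
import pickle
cs=pickle.load(open("c0.pkl","rb"))
d,w,s=cs["side"],cs["wrist"],cs["scene"]
q=[onz(d,260+x/5-.4,215+y/5-.4,30) for x,y in [(122,178),(290,195),(278,238),(110,215)]]
print(np.round(q,1)); print([np.linalg.norm(q[i]-q[(i+1)%4]).round(1) for i in range(4)],np.mean(q,0).round(1))
cv2.imwrite("pics/crop2.png",cv2.resize(w["color"][0:220,190:340],None,fx=4,fy=2.7*4/2.7,interpolation=3)[:880][:, :,::-1][280:880])
E
```

```text
[[ 445.3 -275.6   30. ]
 [ 526.  -331.9   30. ]
 [ 495.6 -371.2   30. ]
 [ 420.3 -311.1   30. ]]
[np.float64(98.4), np.float64(49.6), np.float64(96.4), np.float64(43.4)] [ 471.8 -322.5   30. ]
```

View pics/crop2.png

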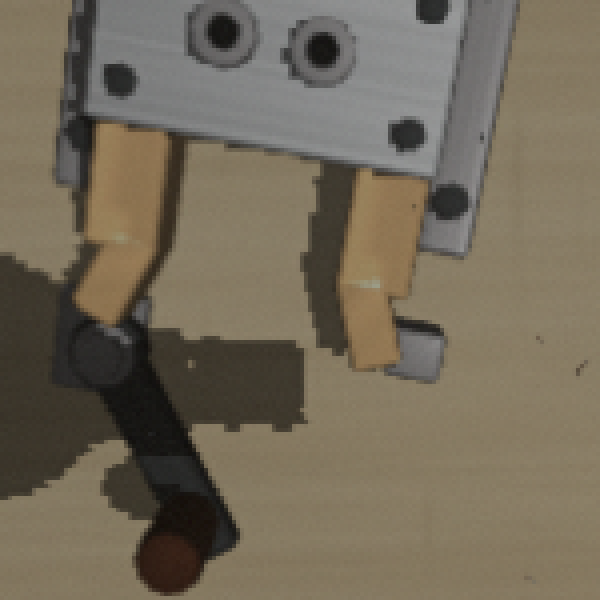

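The crop shows the bridge's front corners at (85,112) and (435,177), the pivot cap at (102,350), the knob top at (170,562), and the inner fence tops at (167,132) and (358,168).

```bash
python3 - <<'E'
from h import *
import pickle
w=pickle.load(open("c0.pkl","rb"))["wrist"]
g=lambda x,y,z: onz(w,190+x/4-.4,70+y/4-.4,z)
bl,br=g(85,112,46),g(435,177,46)
print("bridge",bl,br,np.linalg.norm(bl-br))
yv=(bl-br)[:2]; yv/=np.linalg.norm(yv); xv=np.array([yv[1],-yv[0]])
print("yaw",np.degrees(np.arctan2(xv[1],xv[0])))
O=(bl+br)[:2]/2-50*xv; print("mouth O bridge",O)
il,ir=g(167,132,34),g(358,168,34); print("fence inner",np.linalg.norm(il-ir),(il+ir)[:2]/2)
M=lambda p:[round((p[:2]-O)@xv,1),round((p[:2]-O)@yv,1)]
for n,p in dict(il=il,ir=ir,mouthL=g(125,322,34),mouthR=g(352,368,34),il2=g(157,243,34),ir2=g(341,285,34),pivot=g(102,350,24),knob=g(170,562,71)).items(): print(n,p.round(1),M(p))
E
```

```text
bridge [479.24613411  87.56980713  46.        ] [565.53541422  71.93932866  46.        ] 87.69351013815218
yaw 79.73274694660311
mouth O bridge [513.47878145  30.55521439]
fence inner 49.66913365687272 [521.80966047  78.41375411]
il [497.4  82.9  34. ] [np.float64(48.6), np.float64(25.2)]
ir [546.2  73.9  34. ] [np.float64(48.5), np.float64(-24.5)]
mouthL [484.   34.5  34. ] [np.float64(-1.4), np.float64(29.7)]
mouthR [544.5  22.1  34. ] [np.float64(-2.8), np.float64(-32.0)]
il2 [493.5  55.1  34. ] [np.float64(20.6), np.float64(24.0)]
ir2 [541.7  44.1  34. ] [np.float64(18.4), np.float64(-25.3)]
pivot [475.2  25.5  24. ] [np.float64(-11.8), np.float64(36.8)]
knob [499.2 -20.7  71. ] [np.float64(-53.0), np.float64(5.0)]
```

Call:
carry_out --series '[[[-0.02,-0.01,-0.04],0.17,0.046],[[-0.04,-0.02,-0.08],0.34,0.046],[[-0.0505,-0.021,-0.115],0.47,0.046],[[-0.0505,-0.021,-0.13],0.47,0.046],[[-0.0505,-0.021,-0.135],0.47,0.046]]' --squeeze 20

```text
clock: 0.78
tool_pos: [500.0, -21.0, 96.0]
tool_rot: [-0.0, 0.524, 0.852, 0.0]
force: [-0.2, 0.0, 0.9]
grip_width: 45.8
```

```bash
python3 - <<'E'
from h import *
w=viewer.camera("wrist"); save(w,"wrist1"); o=bot.observe(); print(o["tool_pos"].round(1),o["tool_rot"].round(3),o["grip_width"],np.round(w["origin"],1))
for p in [(499.5,-21,71),(476,25,24)]: print(proj(w,p).round(1))
E
```

```text
[500.3 -21.   96.1] [0.    0.524 0.852 0.   ] 46.3071025992003 [466.   49.1 237. ]
[279.9 247.8]
[280.  147.4]
```

View pics/wrist1.png

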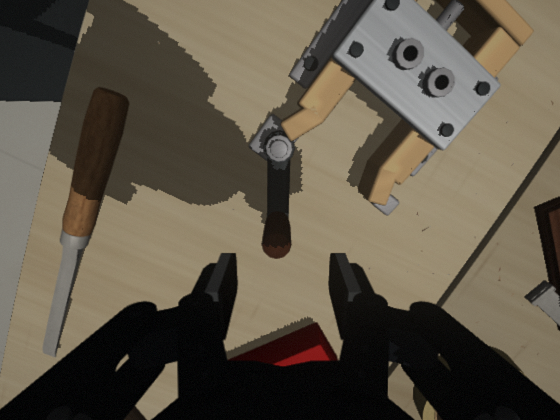

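The knob top is at (277,246) and the pivot cap at (279,148), both within 3 px of the prediction. I'll go down around the knob and work out the arc points.

Call:
carry_out --series '[[[0,0,-0.02],0,0.046],[[0,0,-0.04],0,0.046],[[0,0,-0.06],0,0.046],[[0,0,-0.06],0,0.026],[[0,0,-0.06],0,0.026]]'

```text
clock: 1.45
tool_pos: [500.5, -21.1, 37.4]
tool_rot: [0.001, 0.523, 0.852, 0.0]
force: [-0.0, -0.4, -0.8]
grip_width: 26.1
```

```bash
python3 - <<'E'
from h import *
import pickle
c=np.array([476,25.]);o=None
for k,a in enumerate([298,288,278,268,258,248,238,228,218,208,198,192]):
    p=c+52*np.array([np.cos(np.radians(a)),np.sin(np.radians(a))])
    print(a,(p-[500,-21]).round(1),round(np.radians(a-297),3))
w=pickle.load(open("c0.pkl","rb"))["wrist"]
h=cv2.cvtColor(w["color"],cv2.COLOR_RGB2HSV); m=((h[...,0]<6)|(h[...,0]>174))&(h[...,1]>200)&(h[...,2]>150); m[:240]=0;m[340:]=0;m[:,:240]=0;m[:,350:]=0
r=cv2.minAreaRect(np.argwhere(m)[:,::-1].astype(np.float32)); print([onz(w,*p,30).round() for p in cv2.boxPoints(r)])
print(bot.observe()["tool_pos"],bot.observe()["force"])
E
```

```text
298 [0.4 0.1] 0.017
288 [-7.9 -3.5] -0.157
278 [-16.8  -5.5] -0.332
268 [-25.8  -6. ] -0.506
258 [-34.8  -4.9] -0.681
248 [-43.5  -2.2] -0.855
238 [-51.6   1.9] -1.03
228 [-58.8   7.4] -1.204
218 [-65.  14.] -1.379
208 [-69.9  21.6] -1.553
198 [-73.5  29.9] -1.728
192 [-74.9  35.2] -1.833
[array([269., 185.,  30.]), array([269., 185.,  30.]), array([269., 185.,  30.]), array([269., 185.,  30.])]
[500.48769305 -21.11536865  37.39090383] [-0.0090595  -0.43267834 -0.80751413]
```

Call:
carry_out --series '[[[-0.008,-0.0035,0],-0.157,0.026],[[-0.017,-0.0055,0],-0.332,0.026],[[-0.026,-0.006,0],-0.506,0.026],[[-0.035,-0.005,0],-0.681,0.026],[[-0.0435,-0.002,0],-0.855,0.026]]'

```text
clock: 2.08
tool_pos: [457.9, -23.8, 38.0]
tool_rot: [0.002, 0.831, 0.556, 0.001]
force: [0.5, -2.3, 0.4]
grip_width: 25.8
```

Call:
carry_out --series '[[[-0.008,0.004,0],-0.175,0.026],[[-0.015,0.0095,0],-0.349,0.026],[[-0.0215,0.016,0],-0.524,0.026],[[-0.0265,0.0235,0],-0.698,0.026],[[-0.03,0.032,0],-0.873,0.026]]'

```text
clock: 2.7
tool_pos: [427.4, 8.6, 37.8]
tool_rot: [0.001, 0.988, 0.153, 0.002]
force: [1.1, -2.1, 1.2]
grip_width: 25.7
```

```bash
python3 - <<'E'
from h import *
import pickle
c=pickle.load(open("c0.pkl","rb"))["scene"]
im=c["color"].astype(int); m=((im[...,0]>130)&(im[...,1]<60)&(im[...,2]<60)).astype(np.uint8)
n,l,st,ce=cv2.connectedComponentsWithStats(m)
for i in range(1,n):
    if st[i,4]>60: print(st[i],ce[i].round(),onz(c,*ce[i],25).round())
print(bot.observe()["tool_pos"],bot.observe()["force"])
E
```

```text
[427.44570089   8.64597701  37.83029545] [ 1.10761556 -2.12151909  1.18502024]
```

Call:
carry_out --series '[[[0,0,0],0,0.045],[[0,0,0.04],0,0.045],[[0,0,0.09],0,0.06],[[0.01,-0.05,0.124],0.18,0.075],[[0.02,-0.11,0.124],0.36,0.075]]'

```text
clock: 3.32
tool_pos: [447.9, -95.2, 164.2]
tool_rot: [0.003, 0.945, 0.326, 0.003]
force: [1.9, -0.2, 0.2]
grip_width: 75.0
```

Call:
carry_out --series '[[[0.01,-0.055,0],0.18,0.075],[[0.02,-0.11,0],0.36,0.075],[[0.03,-0.165,0],0.54,0.075],[[0.04,-0.21,0],0.72,0.075],[[0.048,-0.238,0],0.9,0.075]]'

```text
clock: 3.95
tool_pos: [493.5, -334.6, 160.8]
tool_rot: [0.001, 0.711, 0.703, -0.0]
force: [0.0, 0.0, -1.0]
grip_width: 75.3
```

Call:
carry_out --series '[[[0,0,0],0.18,0.075],[[0,0,0],0.36,0.075],[[0,0,0],0.54,0.075],[[0,0,0],0.72,0.075],[[0,0,0],0.92,0.075]]'

```text
clock: 4.58
tool_pos: [493.4, -332.1, 160.9]
tool_rot: [0.001, 0.33, 0.944, -0.0]
force: [0.2, 1.3, 1.1]
grip_width: 75.0
```

```bash
python3 - <<'E'
from h import *
w=viewer.camera("wrist"); save(w,"wrist2"); o=bot.observe(); print(o["tool_pos"].round(1),o["joints"].round(2),o["grip_width"],o["clock"])
import pickle; pickle.dump(w,open("w2.pkl","wb"))
print(proj(w,(472,-322,30)))
E
```

```text
[ 493.4 -332.   160.9] [-0.78  0.39  1.53 -0.    1.22 -1.69] 74.9046796753905 4.625
[275.01373561 171.61442924]
```

View pics/wrist2.png

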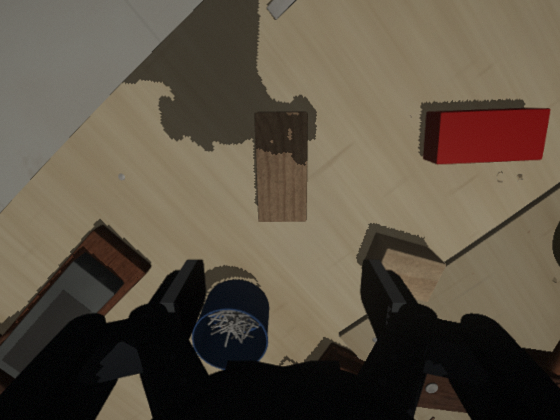

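The picture shows the offcut with top corners at (255,112), (307,112), (307,221) and (258,221), the tin rim at about (232,338), and the red block at (490,136).

```bash
python3 - <<'E'
from h import *
import pickle; w=pickle.load(open("w2.pkl","rb"))
P=[onz(w,u,v,30)[:2] for u,v in [(255,112),(307,112),(307,221),(258,221)]]
print(np.round(P,1),[np.linalg.norm(P[i]-P[(i+1)%4]).round(1) for i in range(4)])
c=np.mean(P,0); ax=(P[2]+P[3]-P[0]-P[1]); ax/=np.linalg.norm(ax); print("c",c,"axis",np.degrees(np.arctan2(ax[1],ax[0])))
g=c+26*ax; print("grip",g, "shift",g-[493.4,-332]); t=R.from_quat(np.roll(bot.observe()["tool_rot"],-1)).as_matrix()[:,1]; print("tool y",np.degrees(np.arctan2(t[1],t[0])))
n=np.array([-ax[1],ax[0]])
for nm,u,v,z in [("tin",232,338,55),("red",440,113,30),("red",548,110,30),("red",541,160,30),("red",437,163,30),("redbot",428,158,0),("o3",400,250,40),("o3",445,263,40),("o3",372,225,20)]:
    p=onz(w,u,v,z)[:2]; print(nm,p.round(), "along,across from grip",((p-g)@ax).round(),((p-g)@n).round())
E
```

```text
[[ 422.5 -303.5]
 [ 449.4 -269.7]
 [ 526.1 -327.9]
 [ 498.1 -363.1]] [np.float64(43.1), np.float64(96.3), np.float64(45.0), np.float64(96.3)]
c [ 474.02992328 -316.04320767] axis -37.75944081610843
grip [ 494.58522912 -331.96424414] shift [1.18522912 0.03575586]
tool y 51.90719520767716
tin [ 568. -452.] along,across from grip 132.0 -50.0
red [ 519. -182.] along,across from grip -72.0 133.0
red [ 575. -105.] along,across from grip -76.0 228.0
red [ 611. -129.] along,across from grip -32.0 231.0
red [ 554. -206.] along,across from grip -30.0 136.0
redbot [ 558. -202.] along,across from grip -30.0 141.0
o3 [ 599. -276.] along,across from grip 48.0 108.0
o3 [ 637. -250.] along,across from grip 62.0 152.0
o3 [ 572. -283.] along,across from grip 31.0 86.0
```

Call:
carry_out --series '[[[0.001,0,-0.05],0.005,0.075],[[0.001,0,-0.1],0.005,0.075],[[0.001,0,-0.135],0.005,0.075],[[0.001,0,-0.15],0.005,0.075],[[0.001,0,-0.154],0.005,0.075]]' --squeeze 50

```text
clock: 5.25
tool_pos: [494.3, -331.7, 6.1]
tool_rot: [-0.0, 0.332, 0.943, 0.0]
force: [0.7, 0.3, -0.1]
grip_width: 75.2
```

Call:
carry_out --series '[[[0,0,0],0,0.03],[[0,0,0],0,0.03],[[0,0,0],0,0.03],[[0,0,0],0,0.03],[[0,0,0],0,0.03]]'

```text
clock: 5.88
tool_pos: [495.4, -332.5, 8.1]
tool_rot: [0.002, 0.332, 0.943, -0.001]
force: [0.3, 0.7, 6.9]
grip_width: 44.2
```

Call:
carry_out --series '[[[0,0,0.03],0,0.03],[[0,0,0.06],0,0.03],[[0,0.04,0.06],-0.15,0.03],[[0.001,0.08,0.06],-0.32,0.03],[[0.002,0.12,0.06],-0.49,0.03]]'

```text
clock: 6.5
tool_pos: [496.2, -210.3, 66.7]
tool_rot: [0.0, 0.554, 0.833, 0.0]
force: [0.2, 0.6, -0.4]
grip_width: 44.1
```

Call:
carry_out --series '[[[0.001,0.04,0],-0.15,0.03],[[0.002,0.08,0],-0.3,0.03],[[0.0025,0.12,0],-0.45,0.03],[[0.0025,0.15,0],-0.6,0.03],[[0.0025,0.155,0],-0.6,0.03]]'

```text
clock: 7.12
tool_pos: [498.4, -54.6, 66.5]
tool_rot: [-0.0, 0.772, 0.635, 0.0]
force: [0.3, -0.0, -1.3]
grip_width: 44.7
```

```bash
python3 - <<'E'
from h import *
w=viewer.camera("wrist"); save(w,"wrist3"); o=bot.observe(); print(o["tool_pos"].round(1),o["grip_width"],o["clock"],o["force"])
import pickle; pickle.dump(w,open("w3.pkl","wb"))
t=R.from_quat(np.roll(o["tool_rot"],-1)).as_matrix()[:,1]; print("tool y",np.degrees(np.arctan2(t[1],t[0])))
E
```

```text
[498.7 -55.2  66.5] 44.39970521481436 7.175 [-0.7869275   0.06691887 -0.40060054]
tool y -11.04071926367736
```

View pics/wrist3.png

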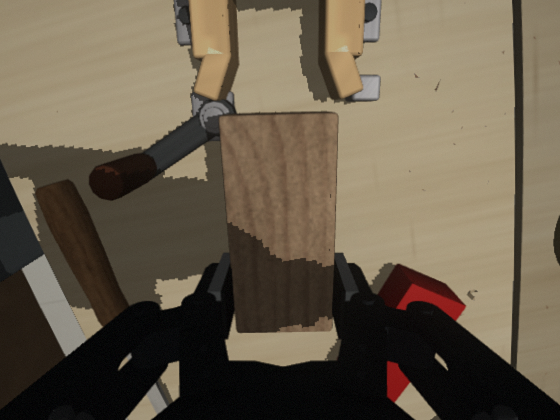

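The view shows the held offcut with its front top edge at (221..337,114), aligned with the channel. Inner fence edges are at about (237,50) and (327,45). The latch is swung aside, with the knob top at (108,183).

```bash
python3 - <<'E'
from h import *
import pickle; w=pickle.load(open("w3.pkl","rb"))
O=np.array([513.5,30.5]); a=np.radians(79.7); xv=np.array([np.cos(a),np.sin(a)]); yv=np.array([-xv[1],xv[0]])
M=lambda p:(round((p[:2]-O)@xv,1),round((p[:2]-O)@yv,1))
for n,u,v,z in [("iL",237,50,34),("iL",240,8,34),("iR",327,45,34),("iR",327.5,8,34),("tipL",223,98,34),("tipR",341,98,34),("piv",215,117,24),("knob",107,184,71),
 ("fl",221,114,90),("fr",337,113,90),("rl",238,332,90),("rr",331,331,90),("flb",0,0,60)][:-1]:
    print(n,onz(w,u,v,z).round(1),M(onz(w,u,v,z)))
print("tcp",M(np.array([498.7,-55.2])))
E
```

```text
iL [496.8  54.   34. ] (np.float64(20.1), np.float64(20.7))
iL [502.5  72.3  34. ] (np.float64(39.1), np.float64(18.3))
iR [541.7  47.5  34. ] (np.float64(21.8), np.float64(-24.7))
iR [544.6  64.   34. ] (np.float64(38.6), np.float64(-24.6))
tipL [484.2  32.8  34. ] (np.float64(-3.0), np.float64(29.2))
tipR [544.9  20.9  34. ] (np.float64(-3.8), np.float64(-32.6))
piv [475.6  24.4  24. ] (np.float64(-12.8), np.float64(36.2))
knob [430.    5.4  71. ] (np.float64(-39.6), np.float64(77.7))
fl [491.8  24.2  90. ] (np.float64(-10.1), np.float64(20.2))
fr [532.8  16.5  90. ] (np.float64(-10.3), np.float64(-21.5))
rl [475.6 -68.9  90. ] (np.float64(-104.5), np.float64(19.5))
rr [516.9 -76.4  90. ] (np.float64(-104.6), np.float64(-22.5))
tcp (np.float64(-87.0), np.float64(-0.8))
```

Call:
carry_out --series '[[[0,0,-0.025],0.005,0.03],[[0,0,-0.045],0.005,0.03],[[0,0,-0.056],0.005,0.03],[[0,0,-0.059],0.005,0.03],[[0,0,-0.059],0.005,0.03]]'

```text
clock: 7.8
tool_pos: [498.9, -57.2, 8.1]
tool_rot: [0.0, 0.771, 0.636, -0.0]
force: [-2.4, -0.2, 5.4]
grip_width: 43.6
```

Call:
carry_out --series '[[[0.0016,0.009,0],0,0.03],[[0.0032,0.018,0],0,0.03],[[0.005,0.027,0],0,0.03],[[0.0064,0.036,0],0,0.03],[[0.0078,0.043,0],0,0.03]]'

```text
clock: 8.43
tool_pos: [506.4, -14.1, 8.1]
tool_rot: [0.001, 0.771, 0.637, -0.001]
force: [-4.7, -8.4, 11.4]
grip_width: 44.0
```

Call:
carry_out --series '[[[0,0,0],0,0.062],[[0,0,0],0,0.062],[[0,0,0.03],0,0.062],[[0,0,0.06],0,0.062],[[-0.004,-0.02,0.065],0,0.03]]'

```text
clock: 9.05
tool_pos: [504.1, -33.1, 74.0]
tool_rot: [0.001, 0.771, 0.637, 0.001]
force: [-0.2, -1.2, 0.2]
grip_width: 44.9
```

Call:
carry_out --series '[[[-0.004,-0.025,0],0,0],[[-0.0045,-0.028,0],0,0],[[-0.0045,-0.028,0],0,0],[[-0.0045,-0.028,-0.03],0,0],[[-0.0045,-0.028,-0.03],0,0]]'

```text
clock: 9.68
tool_pos: [496.2, -60.0, 40.4]
tool_rot: [-0.002, 0.771, 0.636, -0.001]
force: [-1.0, 0.7, 0.2]
grip_width: -0.3
```

```bash
python3 - <<'E'
from h import *
w=viewer.camera("wrist"); save(w,"wrist4"); o=bot.observe(); print(o["tool_pos"].round(1),o["grip_width"],o["clock"],o["force"])
import pickle; pickle.dump(w,open("w4.pkl","wb"))
E
```

```text
[497.1 -60.4  41.4] -0.08988019838770528 9.725 [ 0.48218971 -0.54442125  0.18701307]
```

View pics/wrist4.png

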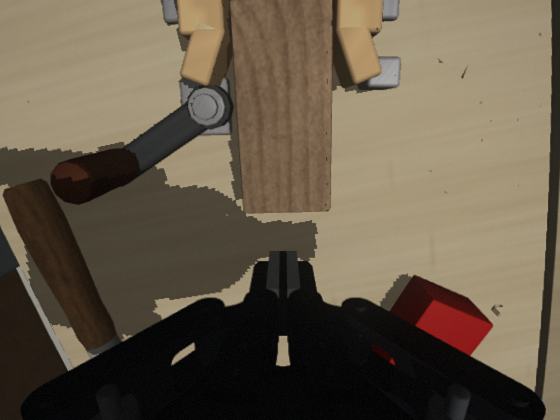

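The offcut sits in the channel with its rear top edge at (245..330,212). The closed fingers are just behind it, and the latch is clear.

```bash
cat >> h.py <<'E'
O=np.array([513.5,30.5]); _a=np.radians(79.7); xv=np.array([np.cos(_a),np.sin(_a)]); yv=np.array([-xv[1],xv[0]])
M=lambda p:(round(float((np.array(p[:2])-O)@xv),1),round(float((np.array(p[:2])-O)@yv),1))
E
python3 - <<'E'
from h import *
import pickle; w=pickle.load(open("w4.pkl","rb"))
for u,v,z in [(244,213,30),(330,211,30),(235,80,30),(332,80,30),(184,80,34),(381,80,34)]: print(M(onz(w,u,v,z)))
print("tcp",M((496.8,-60.4)))
E
```

```text
(-65.0, 19.7)
(-64.3, -23.9)
(-1.7, 20.9)
(-2.2, -22.8)
(-1.6, 42.9)
(-2.5, -43.9)
tcp (-92.4, 0.2)
```

Call:
carry_out --series '[[[0,0,-0.01],0,0],[[0,0,-0.02],0,0],[[0,0,-0.027],0,0],[[0,0,-0.027],0,0],[[0,0,-0.027],0,0]]'

```text
clock: 10.35
tool_pos: [498.2, -61.5, 15.3]
tool_rot: [0.0, 0.772, 0.636, 0.0]
force: [0.6, 0.1, 0.2]
grip_width: -0.1
```

Call:
carry_out --series '[[[0.0035,0.012,0],0,0],[[0.0055,0.024,0],0,0],[[0.0077,0.036,0],0,0],[[0.0098,0.048,0],0,0],[[0.0115,0.058,0],0,0]]'

```text
clock: 10.98
tool_pos: [509.6, -2.4, 15.2]
tool_rot: [0.0, 0.771, 0.636, -0.0]
force: [-1.0, -0.6, 0.8]
grip_width: 0.1
```

Call:
carry_out --series '[[[0.0007,0.004,0],0,0],[[0.0014,0.008,0],0,0],[[0.002,0.011,0],0,0],[[0.0025,0.014,0],0,0],[[0.0025,0.014,0],0,0]]'

```text
clock: 11.6
tool_pos: [511.9, 10.6, 15.1]
tool_rot: [-0.0, 0.772, 0.636, -0.0]
force: [-1.8, -2.4, 0.2]
grip_width: -0.0
```

Call:
carry_out --series '[[[0.0003,0.0015,0],0,0],[[0.0005,0.003,0],0,0],[[0.0008,0.0045,0],0,0],[[0.001,0.006,0],0,0],[[0.001,0.006,0],0,0]]'

```text
clock: 12.22
tool_pos: [513.0, 16.8, 15.1]
tool_rot: [-0.0, 0.772, 0.636, 0.0]
force: [-2.1, -2.8, 2.1]
grip_width: 0.4
```

```bash
python3 - <<'E'
from h import *
o=bot.observe(); print(o["tool_pos"].round(1),M(o["tool_pos"]),o["force"])
E
```

```text
[513.   16.8  15.1] (-13.5, -1.9) [-2.05324468 -2.79123529  2.08931541]
```

Call:
carry_out --series '[[[0.0002,0.001,0],0,0],[[0.0003,0.0015,0],0,0],[[0.0003,0.002,0],0,0],[[0.0003,0.002,0],0,0],[[0.0003,0.002,0],0,0]]'

```text
clock: 12.85
tool_pos: [513.0, 17.3, 15.2]
tool_rot: [0.0, 0.771, 0.636, -0.001]
force: [-3.7, -10.0, 1.6]
grip_width: -0.1
```

Call:
carry_out --series '[[[0,0.0005,0],0,0],[[0,0.001,0],0,0],[[0,0.001,0],0,0],[[0,0.001,0],0,0],[[0,0.001,0],0,0]]'

```text
clock: 13.48
tool_pos: [512.9, 17.4, 15.2]
tool_rot: [0.001, 0.771, 0.637, -0.001]
force: [-4.7, -14.2, 1.2]
grip_width: -0.2
```

Call:
carry_out --series '[[[0,0.001,0],0,0],[[0,0.002,0],0,0],[[0,0.0025,0],0,0],[[0,0.0025,0],0,0],[[0,0.0025,0],0,0]]'

```text
clock: 14.1
tool_pos: [512.4, 17.7, 15.2]
tool_rot: [0.002, 0.771, 0.637, -0.003]
force: [-7.4, -23.5, 2.5]
grip_width: -0.1
```

```bash
python3 - <<'E'
from h import *
c=viewer.camera("wrist"); save(c,"wrist5"); o=bot.observe(); print(o["tool_pos"].round(1),M(o["tool_pos"]),o["force"],np.array(o["joints"]).round(2))
cv2.imwrite("pics/crop5.png",cv2.resize(c["color"][0:260,120:440],None,fx=2.2,fy=2.2)[:,:,::-1])
E
```

```text
[512.5  17.7  15.2] (-12.7, -1.3) [ -6.87935183 -24.82183513   3.19716271] [-0.18  0.45  1.87 -0.01  0.82  0.02]
```

View pics/crop5.png

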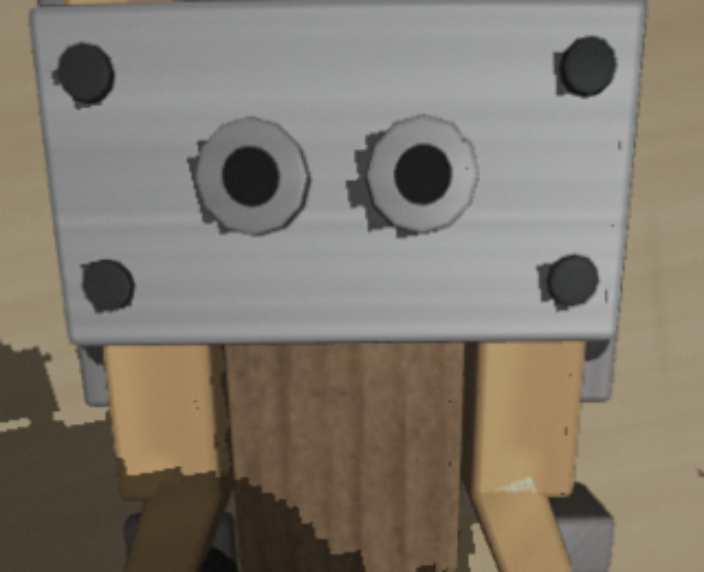

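The force rises to 25 N with no further travel (TCP moves 0.3 mm), so the ejector is hard at its stop. I'll back off and go to the knob.

Call:
carry_out --series '[[[-0.004,-0.02,0],0,0],[[-0.008,-0.045,0.005],0,0],[[-0.01,-0.05,0.045],-0.18,0.01],[[-0.04,-0.03,0.085],-0.36,0.046],[[-0.085,-0.02,0.085],-0.54,0.046]]'

```text
clock: 14.78
tool_pos: [431.3, 2.2, 103.0]
tool_rot: [0.002, 0.915, 0.404, 0.004]
force: [-0.3, -1.0, 0.2]
grip_width: 45.2
```

Call:
carry_out --series '[[[0,0,0],-0.18,0.046],[[0,0,0],-0.36,0.046],[[0,0,0],-0.44,0.046],[[0,0,0],-0.44,0.046],[[0,0,0],-0.44,0.046]]'

```text
clock: 15.4
tool_pos: [428.5, 2.3, 100.2]
tool_rot: [-0.0, 0.98, 0.199, 0.0]
force: [-0.3, -0.7, -0.2]
grip_width: 45.9
```

```bash
python3 - <<'E'
from h import *
import pickle
w=viewer.camera("wrist"); save(w,"wrist6"); pickle.dump(w,open("w6.pkl","wb")); o=bot.observe(); print(o["tool_pos"].round(1),M(o["tool_pos"]),o["force"].round(1),o["grip_width"],o["clock"])
t=R.from_quat(np.roll(o["tool_rot"],-1)).as_matrix()[:,1]; print("tool y",np.degrees(np.arctan2(t[1],t[0])))
print("knob pred",proj(w,(428,4.7,71)))
E
```

```text
[428.4   2.3 100.2] (-43.0, 78.6) [-0.8 -0.2  0.3] 45.616371536996574 15.45
tool y -67.05904204401774
knob pred [279.75218658 245.17079003]
```

View pics/wrist6.png

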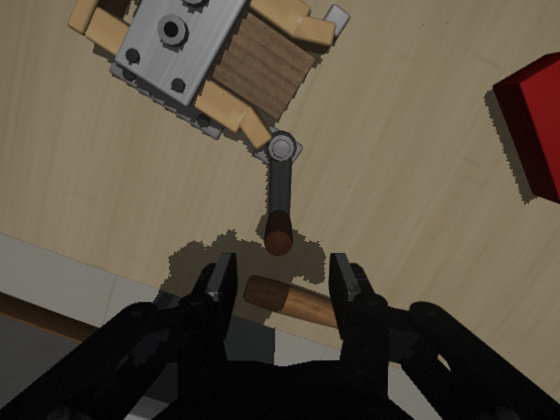

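The rear end of the offcut shows corners at about (312,63) and (276,118), level with the mouth. The knob top is at (279,241), as predicted.

Call:
carry_out --series '[[[0,0.002,-0.02],0,0.046],[[0,0.002,-0.04],0,0.046],[[0,0.002,-0.058],0,0.046],[[0,0.002,-0.058],0,0.026],[[0,0.002,-0.058],0,0.026]]'

```text
clock: 16.08
tool_pos: [428.7, 4.0, 42.6]
tool_rot: [0.0, 0.98, 0.198, 0.0]
force: [-0.2, 0.3, 0.4]
grip_width: 26.2
```

```bash
python3 - <<'E'
from h import *
import pickle
w=pickle.load(open("w6.pkl","rb"))
for q in [(312,63),(276,118)]: print("rear",M(onz(w,*q,30)))
print("chisel",onz(w,270,290,20).round())
c=np.array([476,25.]);s0=c+52*np.array([np.cos(np.radians(203)),np.sin(np.radians(203))]); q=s0; A=203
for k in range(1,18):
    a=203+k*9
    p=c+52*np.array([np.cos(np.radians(a)),np.sin(np.radians(a))])
    print(a,((p-q)/1000).round(4),round(np.radians(a-A),3))
    if k%5==0: q=p;A=a;print()
o=bot.observe(); print(o["tool_pos"].round(1),s0,o["force"].round(1))
E
```

```text
rear (-0.1, -18.6)
rear (0.5, 21.5)
chisel [367. -12.  20.]
212 [ 0.0038 -0.0072] 0.157
221 [ 0.0086 -0.0138] 0.314
230 [ 0.0144 -0.0195] 0.471
239 [ 0.0211 -0.0243] 0.628
248 [ 0.0284 -0.0279] 0.785

257 [ 0.0078 -0.0025] 0.157
266 [ 0.0159 -0.0037] 0.314
275 [ 0.024  -0.0036] 0.471
284 [ 0.0321 -0.0022] 0.628
293 [0.0398 0.0003] 0.785

302 [0.0072 0.0038] 0.157
311 [0.0138 0.0086] 0.314
320 [0.0195 0.0144] 0.471
329 [0.0243 0.0211] 0.628
338 [0.0279 0.0284] 0.785

347 [0.0025 0.0078] 0.157
356 [0.0037 0.0159] 0.314
[428.7   4.   42.6] [428.13374762   4.68198132] [-0.2  0.3  0.4]
```

Offcut rear is at jig x ≈ 0, so it is home. Closing the latch.

Call:
carry_out --series '[[[0.004,-0.007,0],0.157,0.026],[[0.0085,-0.014,0],0.314,0.026],[[0.0145,-0.0195,0],0.471,0.026],[[0.021,-0.0245,0],0.628,0.026],[[0.0285,-0.028,0],0.785,0.026]]'

```text
clock: 16.7
tool_pos: [457.0, -24.1, 42.9]
tool_rot: [0.0, 0.828, 0.56, 0.0]
force: [-1.2, 1.0, -1.4]
grip_width: 26.2
```

Call:
carry_out --series '[[[0.008,-0.0025,0],0.157,0.026],[[0.016,-0.0035,0],0.314,0.026],[[0.024,-0.0035,0],0.471,0.026],[[0.032,-0.002,0],0.628,0.026],[[0.04,0.0005,0],0.785,0.026]]'

```text
clock: 17.32
tool_pos: [497.1, -23.4, 43.0]
tool_rot: [0.0, 0.551, 0.834, 0.0]
force: [-1.6, -0.2, 0.2]
grip_width: 25.8
```

Call:
carry_out --series '[[[0.007,0.004,0],0.157,0.026],[[0.014,0.0085,0],0.314,0.026],[[0.0195,0.0145,0],0.471,0.026],[[0.0245,0.021,0],0.628,0.026],[[0.028,0.0285,0],0.785,0.026]]'

```text
clock: 17.95
tool_pos: [525.2, 5.1, 43.1]
tool_rot: [0.0, 0.19, 0.982, -0.0]
force: [-1.6, -0.3, 0.8]
grip_width: 26.0
```

Call:
carry_out --series '[[[0.001,0.003,0],0.1,0.026],[[0.002,0.006,0],0.2,0.026],[[0.0025,0.009,0],0.2,0.026],[[0.003,0.011,0],0.2,0.026],[[0.003,0.011,0],0.2,0.026]]'

```text
clock: 18.58
tool_pos: [528.0, 16.2, 42.4]
tool_rot: [0.0, 0.094, 0.996, 0.0]
force: [0.1, -1.1, -0.1]
grip_width: 26.1
```

Next, push on to the hard stop.

Call:
carry_out --series '[[[0.0002,0.001,0],0,0.026],[[0.0004,0.002,0],0,0.026],[[0.0005,0.003,0],0,0.026],[[0.0006,0.0035,0],0,0.026],[[0.0006,0.0035,0],0,0.026]]'

```text
clock: 19.2
tool_pos: [528.3, 17.9, 42.2]
tool_rot: [-0.0, 0.093, 0.996, -0.001]
force: [-1.9, -8.8, 1.1]
grip_width: 26.4
```

Call:
carry_out --series '[[[0.0002,0.001,0],0,0.026],[[0.0003,0.0015,0],0,0.026],[[0.0003,0.002,0],0,0.026],[[0.0003,0.002,0],0,0.026],[[0.0003,0.002,0],0,0.026]]'

```text
clock: 19.82
tool_pos: [528.4, 18.1, 42.2]
tool_rot: [-0.0, 0.093, 0.996, -0.003]
force: [-1.7, -16.4, 1.6]
grip_width: 26.1
```

The push stalled against the stop at 16 N. Releasing and lifting clear.

Call:
carry_out --series '[[[0,-0.005,0],0,0.04],[[0,-0.005,0],0,0.046],[[0,-0.005,0.03],0,0.046],[[0,-0.005,0.075],0,0.046],[[-0.02,-0.03,0.12],0,0.06]]'

```text
clock: 20.45
tool_pos: [509.2, -7.1, 163.2]
tool_rot: [0.0, 0.092, 0.996, 0.001]
force: [0.6, -0.9, 0.5]
grip_width: 59.9
```

Call:
carry_out --series '[[[-0.01,-0.04,0.03],-0.18,0.08],[[-0.01,-0.06,0.05],-0.36,0.08],[[-0.01,-0.06,0.05],-0.54,0.08],[[-0.01,-0.06,0.05],-0.72,0.08],[[-0.01,-0.06,0.05],-0.9,0.08]]'

```text
clock: 21.08
tool_pos: [498.6, -67.8, 212.1]
tool_rot: [-0.0, 0.52, 0.854, 0.0]
force: [0.0, -0.2, -0.1]
grip_width: 79.9
```

Call:
carry_out --series '[[[0,0,0],-0.18,0.08],[[0,0,0],-0.36,0.08],[[0,0,0],-0.54,0.08],[[0,0,0],-0.66,0.08],[[0,0,0],-0.66,0.08]]'

```text
clock: 21.7
tool_pos: [498.6, -67.8, 212.0]
tool_rot: [-0.0, 0.766, 0.643, 0.0]
force: [0.1, 0.1, 0.4]
grip_width: 80.0
```

```bash
python3 - <<'E'
from h import *
import pickle
w=viewer.camera("wrist"); save(w,"wrist7"); pickle.dump(w,open("w7.pkl","wb")); o=bot.observe(); print(o["tool_pos"].round(1),o["force"].round(1),o["clock"])
sh=O-12*xv+36*yv; kn=O-12*xv-16*yv
print("piv",proj(w,(*sh,24)),"knob",proj(w,(*kn,71)))
u,v=proj(w,(*O,30)).astype(int); print(u,v); x0,y0=max(0,u-160),max(0,v-130)
cv2.imwrite("pics/crop7.png",cv2.resize(w["color"][y0:y0+240,x0:x0+320],None,fx=2.4,fy=2.4)[:,:,::-1]); print(x0,y0)
E
```

```text
[498.7 -67.9 212.1] [-0.4  0.5 -0.2] 21.75
piv [243.38882437  97.60706698] knob [297.9521307   96.25368835]
279 84
119 0
```

View pics/crop7.png

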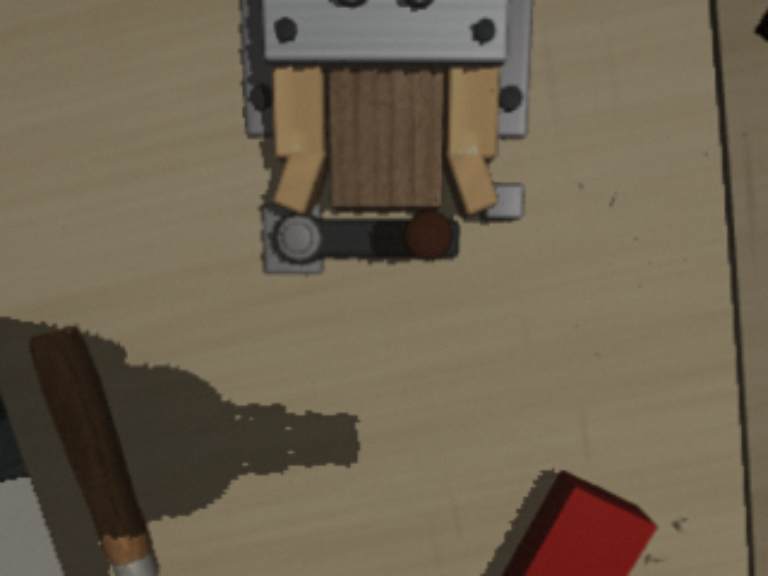

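The latch lies straight across the mouth behind the offcut. The knob is at (298,97.5) against a predicted (298,96), and the pivot at (243,99) against (243,98). The robot is clear of everything.

```bash
python3 -c "
from rig import sign_off
print(sign_off())"
```

```text
the job is handed in; nothing more can be done
None
```

The 98 mm offcut is in the drilling jig with the latch shut behind it, and the job is handed in at about 22 s of the 72 s limit.

What I did, in order:
- **Latch aside:** I swung the bar out of the mouth with the fingers loosely round the knob.
- **Offcut in:** I gripped the longest offcut near its rear end, slid it flat into the channel, let go, and pushed it home from behind with the fingers closed.
- **Latch shut:** I turned the bar across the mouth, opened the fingers, and lifted the arm clear.

What the last checks showed:
- **Offcut home:** the push stalled at a hard stop at about 25 N, and the rear face then measured within 0.5 mm of x = 0 in the jig's frame. I did not view the ejector itself.
- **Latch fully shut:** it stalled at its stop at 16 N, and in the final picture the knob and pivot sit within about 1.5 px of their predicted shut positions.
- **Robot clear:** the force reads about zero with the gripper open and raised.
- **Other things:** I did not move or touch the other offcuts, the tin, the tape measure or the red block. I saw only the red block again in the final picture and did not re-measure the rest.

No check failed. The one disagreement was a left fence edge that read about 4 mm inward in one picture; I put that down to my picking the wrong edge, and the other readings agreed.

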